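# Lower the bench camera stand one hole and slide the camera into its track

## Task

Set up the bench camera for a close-up: press the sprung button on the leaning telescopic stand and lower the sleeve to the next hole down, so that the button springs out again and locks it, and slide the camera, lens first, into the track on the stand's head from its open end until it is fully home against the stop. Either job may come first; let go of everything at the end, and leave the other things on the bench where they are.

Things in the scene. Friction and masses are not known exactly. Their poses are not given: they have to be found in the camera images.
- camera_center (a point): Centre, half-way up, of the small loose camera (0.11 to 0.23 kg, 55 mm tall). Axes: x = where its lens points, y = its left, z = up. Its body, 56 (x) x 36 (y) x 40 mm, is the upper part, from 15 mm above the underside of the foot. It can be gripped across the 36 mm width; a neighbour may stand as near as about 30 mm from its left side.
- camera_foot (a point): Centre of the underside of the camera's foot, 27.5 mm below the camera's centre. The foot plate is 56 (x) x 32 (y) x 6 mm thick; on it a neck, 40 x 18 mm and 9 mm high, carries the body.
- camera_lens (a point): Centre of the front of the camera's round lens (28 mm wide, standing 14 mm out of the body): 42 mm ahead of the camera's middle, 36 mm above the underside of its foot.
- track_seat (a point): The level head on top of the stand, with the track for the camera's foot. Origin on the track's floor, where the middle of the foot's underside lies when fully home; x = the way the camera slides in, y = left, z = up. Lipped rails along x = -28..+28 mm; end stop, 12 mm high, at x = +28 mm. It rides with the sleeve and stays level: per hole 17.5 mm towards -x and 30.3 mm down.
- track_mouth (a point): Middle of the track's open end on its floor, 28 mm to the -x side of the head's origin. 36 mm between the rails, 9 mm from floor to lips, 23 mm between the lips, whose top is 12 mm above the floor: the foot enters here only. In front (-x) lies a bare apron of floor 24 mm long, between cheeks that flare from 36 to about 48 mm apart.
- collar_center (a point): Centre of the black lock collar (38 x 38 x 36 mm) on the sleeve, on the mast's axis, level with the button. Axes: z = up along the mast, which leans 30 degrees from vertical towards the head's x; y = left, the button's side. A gripper pointing straight down has no room here: come from the head's -x side with the tool tilted 25 to 50 degrees from vertical.
- sleeve_top (a point): Top end of the sleeve on the mast's axis, 105 mm above the collar's centre along the mast. The sleeve, a 28 mm square tube 150 mm long, carries the head and slides on the fixed 22 mm mast, whose cross holes are 35 mm apart. Far above, 0.65 m over the bench, a blue spirit level hangs (at world x = 0.6, y = -0.3 to 0.07): keep the wrist clear of it.
- button_face (a point): Middle of the outer face of the round steel release button, 17 mm wide, on the left (+y) side of the collar: 25.5 mm from the mast's axis when out, 20.5 mm when fully in. It is pushed along -y. The collar's right side, 19 mm from the axis, is bare and can back a pinch.
- release_button (a joint): Travel of the sprung button (m): 0 = out, sleeve locked; 0.005 = fully in (about 8 N), sleeve free. Let go between two holes it rests part-way in; it springs out by itself when the sleeve reaches a hole.
- sleeve (a joint): Travel of the sleeve down the mast (m): about 0 at the start (top hole), 0.035 at the next hole down, 0.070 at the lowest; 2 mm play either way at each hole. With the button in it slides against about 9 N of friction and stays where it is put.
- brown_can: Bystander, not to be disturbed: round brown tin, 66 mm across, 81 mm tall. Origin at the centre of its underside.
- oil_dropper: Bystander, not to be disturbed: small bottle with a pointed cap, 42 mm across, 120 mm tall. Origin at the centre of its underside.
- tube_box_a: Bystander, not to be disturbed: dark carton 50 x 62 x 62 mm. Origin at the centre of its underside.
- steel_tumbler: Bystander, not to be disturbed: steel cup, 70 mm across, 159 mm tall. Origin at the centre of its underside.
- sprocket: Bystander, not to be disturbed: toothed steel ring 68 mm across, 8 mm thick, lying flat. Origin at the centre of its underside.
- scraper: Bystander, not to be disturbed: flat black scraper, 18 x 135 x 11 mm, lying along its y. Origin at the centre of its underside.
Mind the look-alikes: they are no part of the job. Leave any yellow look-alike of the part that bears camera_center alone.

How it is judged:
By the outcome, as a careful person would: the job done as asked, in the order asked, and still so for the second after the job is handed in, with the robot touching nothing.
It also fails if it takes over 51 s, if anything falls off the work surface, if the arm or the gripper's body presses on something with over 40 N, if the wrist force passes 120 N, or if a joint passes its speed limit or range.

## Robot

A 7-joint arm with a two-finger parallel gripper is mounted at the origin on a cart in front of the work surface, level with it; the furniture and walls round the work are solid. World frame = base frame: x ahead of the robot, y to its left, z up, the work surface at z = 0. Lengths are in m, angles in rad, forces in N, time in s.
With the tool pointing down it reaches from about 0.4 to 0.85 m from the base axis. Payload 10.4 kg.
Tool frame: the origin (TCP) lies midway between the tips of the shut fingers; the grasp point (between the pads) lies 19 mm behind it; z points along the fingers, y is the line along which they close (so a half turn about z gives the same grasp; the last joint's range is limited). The gripper opens to 87 mm and grips with 3 to 60 N. Pads are 19 mm wide; open, the fingers measure 117 mm over their backs; the gripper's body (75 mm by 190 mm) begins 51 mm behind the grasp point.
Start: joints at [1.298, 0.332, -0.065, 1.46, 0.022, 1.35, -0.088], TCP at [0.155, -0.606, 0.223] pointing down, gripper open.
Joint ranges: [-2.6, 2.6], [-0.5, 2.12], [-1.47, 1.34], [0.16, 2.42], [-1.27, 4.41], [0.06, 2.06], [-2.6, 2.6]. Speed limits (rad/s): [2.22, 2.22, 2.79, 2.79, 3.14, 3.14, 3.14].

## Interface

Orientations are given as [roll, pitch, yaw] about the fixed x, y, z axes, in that order (R = Rz(yaw) Ry(pitch) Rx(roll)).
In Python, from station import env gives the robot as it stands. The module is installed in compiled form; this text tells all that it offers.
- The arm moves only by the tool play_rows, never from a script. Its argument "steps" is one flat list of numbers, 7 for each row, row after row: the shift along the tool's x, y, z in m, then the turn, a rotation vector about the tool's x, y, z in degrees, then the finger opening in m, from 0 to 0.087. In form: [x, y, z, wx, wy, wz, fingers, x, y, z, wx, wy, wz, fingers, ...]. A call has 1 to 8 rows; each row is the pose to reach, as a shift and turn from the pose commanded when the call began, along the tool's axes at that moment; what a row does not reach only later rows make up. A row lasts 1/12 s, in which the tool goes at most 41.7 mm and 7.16 degrees, less where a joint would pass 70% of its speed; a pose out of reach is approached as far as the arm can. A call with a gripper value outside its range is refused whole. The fingers move at their own pace and stop on an object; "newtons" is the grip in N (left out, the last holds). Time passes only in rows, so rows that repeat a pose let the fingers close. It gives the time, the measured TCP pose, the force, the opening and the grip force at its end, in the units of the state.
- env.get_obs(): the state, without advancing time (a new reading comes with each control period).
- env.grab_frame(name): name is "scene" or "top" or "wrist"; returns a dict with "color" (384x512x3 uint8, red, green, blue), "depth" (384x512 float32, m along the optical axis (not along the pixel's ray), 0 where there is no reading), "vertical_fov" (degrees; the focal length in pixels is half the picture's height over the tangent of half this angle, whatever the lens; pixels are square), "cx", "cy" (the principal point, pixels), "extrinsics" (4x4, takes a point from camera to world coordinates). Camera axes: x right, y down, z forward; pixel columns grow to the right and rows downward; lengths in m; the calibration is good to about 2 mm. A picture is of the moment at which its call begins.
- env.job_done(): hands the job in; it is judged then, once.
The state is a dict: "time": time; "joints": joint angles; "qvel": joint speeds; "joint_torque": joint torques, N m; "position": TCP position; "eef_rot": TCP orientation; "force": force on the tool from outside, world axes, zero at the start; "moment": the same for the moment, N m; "width": finger opening in m; "finger_force": force on a finger pad.
Only numpy, scipy, OpenCV 4.12 (cv2) and the standard library are available. Lean on these libraries where they do the work, as an engineer would, in place of code of your own. Each camera call takes 0.05 s, during which the arm holds its last target. There are 200 camera calls.

## Working session

There is one attempt and no reset: what is moved stays moved. The work goes in short steps, Python scripts to look and compute and a tool call to move; the robot and the scene stay as the last step left them, time stands still between calls to the robot, and variables do not carry over. Pictures are saved under pics/ and viewed, at most 12 in all, crops included, and the job is handed in when it is done.

Besides the shell and the picture viewer there is one more tool, called after ">>>" by a JSON object that holds its "op" and its "data", one argument or row to a line. play_rows: Moves the arm, as the interface text tells. Its arguments: {"type":"object","properties":{"steps":{"type":"array","items":{"type":"number"}},"newtons":{"type":"number"}},"required":["steps"]}

```bash
mkdir -p pics
cat > h.py <<'E'
import numpy as np, cv2, pickle
from scipy.spatial.transform import Rotation as R
from station import env
def grab(n,tag):
    f=env.grab_frame(n); pickle.dump(f,open(f'pics/{tag}.pkl','wb'))
    cv2.imwrite(f'pics/{tag}.png',f['color'][:,:,::-1]); return f
def load(tag): return pickle.load(open(f'pics/{tag}.pkl','rb'))
def foc(f): return f['color'].shape[0]/2/np.tan(np.radians(f['vertical_fov'])/2)
def cloud(f):
    h,w=f['depth'].shape; v,u=np.mgrid[:h,:w]; d=f['depth']; k=foc(f)
    P=np.stack([(u-f['cx'])/k*d,(v-f['cy'])/k*d,d],-1)
    E=f['extrinsics']; P=P@E[:3,:3].T+E[:3,3]; P[d==0]=np.nan; return P
def ray(f,u,v):
    k=foc(f); E=f['extrinsics']; return E[:3,3],E[:3,:3]@np.array([(u-f['cx'])/k,(v-f['cy'])/k,1])
def onz(f,u,v,z):
    o,d=ray(f,u,v); return o+d*(z-o[2])/d[2]
def proj(f,p):
    E=f['extrinsics']; c=E[:3,:3].T@(np.array(p)-E[:3,3]); k=foc(f); return c[0]/c[2]*k+f['cx'],c[1]/c[2]*k+f['cy']
E
python3 - <<'E'
from h import *
for n in ['scene','top']:
    f=grab(n,n+'0'); print(n,f['vertical_fov'],f['cx'],f['cy'],np.round(f['extrinsics'],3).tolist(), (f['depth']==0).mean())
o=env.get_obs(); print(o)
a=cv2.imread('pics/scene0.png');b=cv2.imread('pics/top0.png')
E
```

```text
scene 46.352949692798326 256.8660822584233 192.08110979824338 [[-0.552, -0.455, 0.699, -0.427], [-0.833, 0.323, -0.449, 0.572], [-0.022, -0.83, -0.557, 0.892], [0.0, 0.0, 0.0, 1.0]] 0.003911336263020833
top 45.86143806232063 250.93814141613964 190.29093971421742 [[0.02, -0.992, 0.126, 0.308], [-1.0, -0.021, -0.008, -0.009], [0.011, -0.125, -0.992, 1.427], [0.0, 0.0, 0.0, 1.0]] 0.003814697265625
{'time': 0.1, 'joints': array([ 1.29836312,  0.33279125, -0.06468925,  1.46086267,  0.02156219,
        1.34992135, -0.08849997]), 'qvel': array([ 0.00105745, -0.00310239,  0.00012714, -0.00025486, -0.00095453,
        0.0020186 ,  0.00085176]), 'joint_torque': array([ 7.33821380e-04, -6.24535203e+01,  2.42068770e-02, -3.90723324e+01,
       -6.14243327e-02,  3.64662311e-02,  9.55909195e-05]), 'position': array([ 0.15443996, -0.60524882,  0.2218418 ]), 'eef_rot': array([-3.14030367e+00,  2.65409934e-05,  2.49834115e-01]), 'force': array([ 0.48211756, -0.62531795,  0.06146351]), 'moment': array([-0.01026442,  0.0139682 , -0.00261364]), 'finger_force': 0.0, 'width': 0.08663803538740013}
```

View pics/scene0.png

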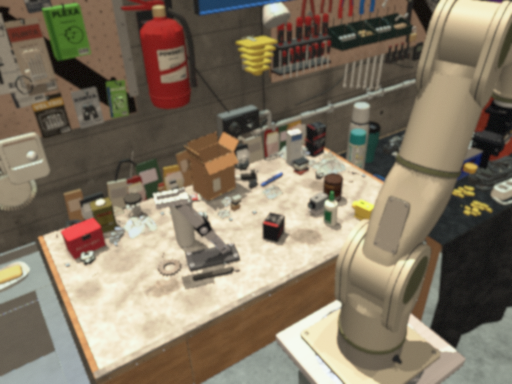

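View pics/top0.png

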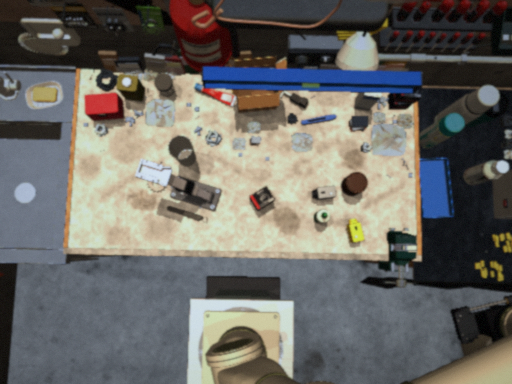

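The scene shows the stand at scene(205,235), tumbler right behind it; the grey camera is at scene(317,204)/top(325,193), the yellow look-alike at top(356,232). Zooming in on both and measuring with depth.

Run:
```python
from h import *
a=cv2.imread('pics/scene0.png');b=cv2.imread('pics/top0.png')
r=lambda i,x0,x1,y0,y1,w,h:cv2.resize(i[y0:y1,x0:x1],(w,h),interpolation=cv2.INTER_CUBIC)
# each 400x300
m=np.vstack([np.hstack([r(b,130,230,130,205+15,400,300*9//9),r(b,290,370,175,235,400,300)]),np.hstack([r(a,150,250,180,285,400,300),r(a,290,380,170,230,400,300)])])
cv2.imwrite('pics/c1.png',m)
f=load('top0');P=cloud(f)
for name,(x0,x1,y0,y1) in dict(stand=(132,222,155,215),cam=(312,338,183,202)).items():
    Q=P[y0:y1,x0:x1].reshape(-1,3); 
    print(name)
    for lo in np.arange(0.01,0.3,0.02):
        s=Q[(Q[:,2]>lo)&(Q[:,2]<lo+.02)]
        if len(s): print(round(lo,2),len(s),s.min(0).round(3),s.max(0).round(3),np.median(s,0).round(3))
```

```text
stand
0.01 567 [0.408 0.076 0.01 ] [0.593 0.306 0.03 ] [0.462 0.147 0.013]
0.03 69 [0.448 0.103 0.03 ] [0.59  0.216 0.05 ] [0.467 0.117 0.039]
0.05 58 [0.458 0.119 0.05 ] [0.587 0.216 0.07 ] [0.474 0.133 0.059]
0.07 53 [0.459 0.13  0.07 ] [0.581 0.214 0.089] [0.477 0.141 0.078]
0.09 61 [0.459 0.14  0.091] [0.579 0.215 0.108] [0.482 0.15  0.099]
0.11 79 [0.456 0.146 0.11 ] [0.573 0.212 0.13 ] [0.478 0.159 0.124]
0.13 140 [0.457 0.153 0.13 ] [0.57  0.213 0.15 ] [0.478 0.168 0.141]
0.15 74 [0.469 0.161 0.15 ] [0.566 0.21  0.17 ] [0.484 0.18  0.158]
0.17 56 [0.471 0.179 0.17 ] [0.501 0.213 0.19 ] [0.483 0.19  0.179]
0.19 56 [0.474 0.192 0.19 ] [0.503 0.209 0.21 ] [0.488 0.2   0.197]
0.21 146 [0.469 0.196 0.222] [0.519 0.279 0.23 ] [0.501 0.23  0.229]
0.23 495 [0.465 0.195 0.23 ] [0.536 0.288 0.248] [0.503 0.244 0.239]
cam
0.01 7 [ 0.463 -0.274  0.023] [ 0.494 -0.22   0.029] [ 0.466 -0.264  0.027]
0.03 72 [ 0.461 -0.279  0.03 ] [ 0.501 -0.208  0.05 ] [ 0.473 -0.221  0.046]
0.05 199 [ 0.463 -0.278  0.05 ] [ 0.501 -0.207  0.062] [ 0.482 -0.247  0.054]
```

View pics/c1.png

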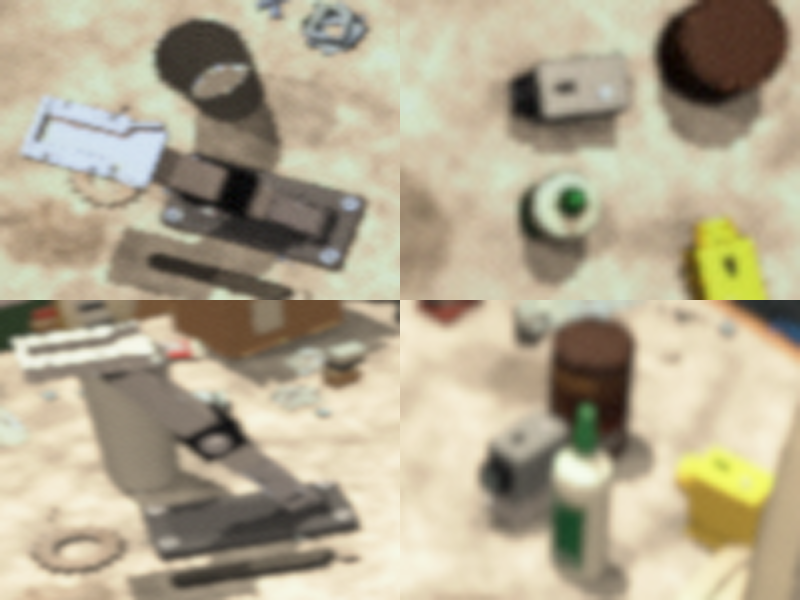

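The zoom shows the button facing the robot on the collar, the head track opening toward −y, and the camera with its lens toward +y. The green dropper stands on the camera's left and the brown can behind it. Next I'm fitting numbers.

Run:
```python
from h import *
def rect(S):
    r=cv2.minAreaRect((S[:,:2]*1000).astype(np.float32)); return np.round(r[0],1),np.round(r[1],1),round(r[2],1)
for tag,bx in (('top0',(132,222,155,215)),('scene0',(150,250,180,280))):
    f=load(tag);P=cloud(f);C=f['color'].astype(int)
    x0,x1,y0,y1=bx; Q=P[y0:y1,x0:x1].reshape(-1,3); c=C[y0:y1,x0:x1].reshape(-1,3)
    s=(Q[:,2]>.223)&(Q[:,2]<.26)&(c.min(1)>150); print(tag,'head',s.sum(),rect(Q[s]), np.percentile(Q[s][:,2],[2,10,25,50,75,90,98]).round(3))
    k=(c.max(1)<45)&(Q[:,2]>.085)&(Q[:,2]<.2)&(Q[:,0]<.51); print('collar dark',k.sum(),Q[k].mean(0).round(4),Q[k].min(0).round(3),Q[k].max(0).round(3))
    b=(Q[:,2]>.008)&(Q[:,2]<.022); print('base',b.sum(),rect(Q[b]))
    # sleeve points
    sl=(Q[:,2]>.165)&(Q[:,2]<.205)&(Q[:,0]<.515); print('sleeve',sl.sum(),Q[sl].mean(0).round(4))
for tag,bx in (('top0',(305,345,178,206)),('scene0',(305,330,190,220))):
    f=load(tag);P=cloud(f); x0,x1,y0,y1=bx; Q=P[y0:y1,x0:x1].reshape(-1,3)
    s=(Q[:,2]>.048)&(Q[:,2]<.062); print(tag,'cam',s.sum(),rect(Q[s]),np.median(Q[s],0).round(4))
f=load('top0');P=cloud(f)
for n,(x0,x1,y0,y1) in dict(can=(340,370,170,200),drop=(310,335,205,228)).items():
    Q=P[y0:y1,x0:x1].reshape(-1,3); s=Q[:,2]>.03; print(n,Q[s].min(0).round(3),Q[s].max(0).round(3))
    for lo in (.03,.05,.07,.09,.105): 
        t=Q[(Q[:,2]>lo)&(Q[:,2]<lo+.02)]; 
        if len(t): print(lo,len(t),t.min(0).round(3),t.max(0).round(3))
```

```text
top0 head 603 (array([501. , 242.1]), array([86.8, 53.4]), 75.4) [0.227 0.228 0.23  0.234 0.242 0.244 0.246]
collar dark 106 [0.476  0.1614 0.134 ] [0.458 0.148 0.096] [0.496 0.195 0.153]
base 688 (array([491.5, 203.3]), array([196.2, 241.1]), 17.1)
sleeve 115 [0.4861 0.1931 0.1846]
scene0 head 298 (array([501.5, 241.1]), array([85.8, 57.1]), 72.3) [0.228 0.23  0.232 0.242 0.243 0.244 0.245]
collar dark 30 [0.4651 0.1696 0.137 ] [0.458 0.156 0.123] [0.481 0.193 0.148]
base 1600 (array([648.1, 135.5]), array([344.5, 487.8]), 53.3)
sleeve 182 [0.4805 0.2067 0.1849]
top0 cam 226 (array([ 485.8, -260.5]), array([ 40.5, 106.3]), 16.5) [ 0.4817 -0.2487  0.054 ]
scene0 cam 162 (array([ 467.1, -241.4]), array([ 65., 139.]), 48.8) [ 0.4748 -0.2415  0.0538]
can [ 0.478 -0.368  0.031] [ 0.541 -0.304  0.087]
0.03 30 [ 0.478 -0.344  0.031] [ 0.525 -0.304  0.05 ]
0.05 31 [ 0.478 -0.357  0.05 ] [ 0.531 -0.304  0.07 ]
0.07 382 [ 0.478 -0.368  0.07 ] [ 0.541 -0.304  0.087]
drop [ 0.387 -0.256  0.03 ] [ 0.428 -0.215  0.12 ]
0.03 15 [ 0.387 -0.232  0.03 ] [ 0.418 -0.216  0.049]
0.05 21 [ 0.387 -0.25   0.05 ] [ 0.428 -0.215  0.07 ]
0.07 118 [ 0.388 -0.256  0.071] [ 0.428 -0.216  0.09 ]
0.09 16 [ 0.399 -0.242  0.092] [ 0.414 -0.226  0.108]
0.105 18 [ 0.401 -0.24   0.106] [ 0.413 -0.229  0.12 ]
```

```bash
cat >> h.py <<'E'
def pose():
    o=env.get_obs(); return o['position'],R.from_euler('xyz',o['eef_rot'])
def tilt(yaw,t,flip=False):
    "tool x along yaw dir, tilted t deg so z leans to +yaw dir"
    a=np.radians(yaw); h=np.array([np.cos(a),np.sin(a),0]); up=np.array([0,0,1.]); t=np.radians(t)
    z=np.sin(t)*h-np.cos(t)*up; x=np.cos(t)*h+np.sin(t)*up; return R.from_matrix(np.stack([x,np.cross(z,x),z],1))
def delta(p,r,p0=None,r0=None):
    if p0 is None: p0,r0=pose()
    d=r0.inv().apply(np.array(p)-p0); w=np.degrees((r0.inv()*r).as_rotvec())
    print('delta mm',np.round(d*1000,1),'deg',np.round(w,2)); return d,w
E
python3 - <<'E'
from h import *
delta([.40,-.2,.30],tilt(75,0))
E
```

```text
delta mm [ 338.1 -332.1  -77.7] deg [-7.000e-02 -4.000e-02 -6.069e+01]
```

>>> {"op": "play_rows", "data": {
  "steps": [0.05,-0.05,-0.077,0,0,-7,0.087,0.338,-0.332,-0.077,0,0,-60.7,0.087,0.338,-0.332,-0.077,0,0,-60.7,0.087,0.338,-0.332,-0.077,0,0,-60.7,0.087,0.338,-0.332,-0.077,0,0,-60.7,0.087,0.338,-0.332,-0.077,0,0,-60.7,0.087,0.338,-0.332,-0.077,0,0,-60.7,0.087,0.338,-0.332,-0.077,0,0,-60.7,0.087]
}}

```text
time: 0.77
position: [0.3198, -0.3313, 0.2834]
eef_rot: [-3.141, 0.0, 1.253]
force: [1.4, -1.1, 1.0]
width: 0.0871
finger_force: 0.0
```

Run:
```python
from h import *
print(env.get_obs()['joints'].round(2),pose()[0])
delta([.40,-.2,.30],tilt(75,0))
```

```text
[ 1.08 -0.04 -0.36  1.76 -0.02  1.42  0.4 ] [ 0.31977895 -0.3313133   0.28338559]
delta mm [149.8  35.2 -16.7] deg [-0.02  0.02 -3.21]
```

>>> {"op": "play_rows", "data": {
  "steps": [0.145,0.035,-0.016,0,0,-2,0.087,0.145,0.035,-0.016,0,0,-2,0.087,0.145,0.035,-0.016,0,0,-2,0.087,0.145,0.035,-0.016,0,0,-2,0.087,0.145,0.035,-0.016,0,0,-2,0.087,0.145,0.035,-0.016,0,0,-2,0.087]
}}

```text
time: 1.27
position: [0.3992, -0.2058, 0.2994]
eef_rot: [3.142, 0.0, 1.285]
force: [0.2, -0.4, 0.1]
width: 0.0868
finger_force: 0.0
```

Run:
```python
from h import *
p,r=pose(); f=grab('wrist','w1'); E=f['extrinsics']
print(p,env.get_obs()['joints'].round(2),f['vertical_fov'],f['cx'],f['cy'],(r.inv().apply(E[:3,3]-p)).round(4),np.round(r.as_matrix().T@E[:3,:3],3).tolist())
P=cloud(f); Q=P.reshape(-1,3); s=(Q[:,2]>.045)&(Q[:,2]<.062)&(Q[:,0]>.45)&(Q[:,1]>-.3); print(s.sum(),Q[s].min(0) if s.any() else '')
# collar standoff (0.10 back along tool)
t=tilt(75,45); delta(np.array([.479,.169,.122])+t.apply([0,0,.019-.14]),t)
```

```text
[ 0.39917217 -0.20579158  0.29938611] [ 0.94 -0.07 -0.53  1.75 -0.04  1.46  0.13] 69.76315114521822 252.83592818198775 187.1493688105418 [ 0.0804  0.0003 -0.1618] [[-0.001, -0.957, -0.289], [1.0, -0.001, 0.001], [-0.001, -0.289, 0.957]]
1777 [ 0.45002179 -0.28046905  0.04500029]
delta mm [298.  -27.4  91.5] deg [ 0.57 45.02 -1.46]
```

View pics/w1.png

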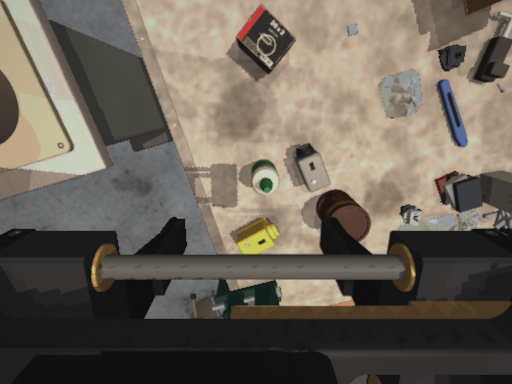

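The wrist view shows the grey camera at (312,168), lens toward (303,150), with the dropper at (264,178) and the can at (342,215). I'm going on to the collar standoff.

>>> {"op": "play_rows", "data": {
  "steps": [0.04,0,0,0,7,0,0.087,0.298,-0.027,0.091,0,45,-1.3,0.087,0.298,-0.027,0.091,0,45,-1.3,0.087,0.298,-0.027,0.091,0,45,-1.3,0.087,0.298,-0.027,0.091,0,45,-1.3,0.087,0.298,-0.027,0.091,0,45,-1.3,0.087,0.298,-0.027,0.091,0,45,-1.3,0.087,0.298,-0.027,0.091,0,45,-1.3,0.087]
}}

```text
time: 1.98
position: [0.4563, 0.0868, 0.2054]
eef_rot: [3.137, -0.789, 1.301]
force: [0.5, 0.2, -0.6]
width: 0.0871
finger_force: 0.0
```

Run:
```python
from h import *
p,r=pose(); f=grab('wrist','w2'); 
print(p,env.get_obs()['joints'].round(2))
t=tilt(75,45); delta(np.array([.479,.169,.122])+t.apply([0,0,.019-.14]),t)
g=load('w1');P=cloud(g)[130:200,285:335].reshape(-1,3); s=(P[:,2]>.048)&(P[:,2]<.062);S=P[s]
print('cam',s.sum(),cv2.minAreaRect((S[:,:2]*1000).astype(np.float32)),np.median(S[:,2]))
```

```text
[0.45627785 0.08680258 0.20542578] [ 0.85  0.02 -0.59  2.1  -0.86  1.19  0.4 ]
delta mm [-1.2  2.1 -4.5] deg [ 0.32 -0.12 -0.07]
cam 883 ((482.2599792480469, -244.6221923828125), (36.00007629394531, 68.53754425048828), 7.450758934020996) 0.054551549749492
```

View pics/w2.png

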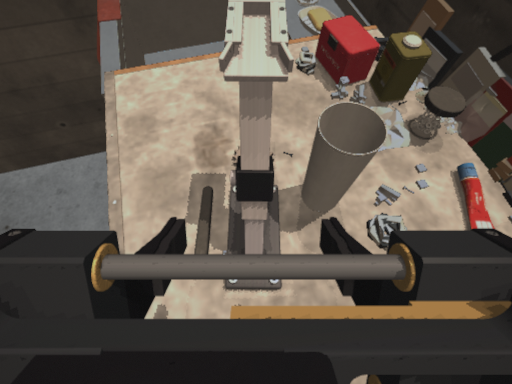

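The wrist view shows the collar's front face at (255,178) and the sleeve above it running to the head at (255,60). The tumbler is to the right at (350,150).

Run:
```python
from h import *
f=load('w2');P=cloud(f);C=f['color'].astype(int)
m=(C.max(2)<40);m[:,:225]=0;m[:,285:]=0;m[:145]=0;m[212:]=0
n,l,st,ce=cv2.connectedComponentsWithStats(m.astype(np.uint8)); i=1+st[1:,4].argmax(); print(st[i],ce[i])
S=P[l==i]
# sleeve pts
sl=P[90:150,246:268].reshape(-1,3); sl=sl[sl[:,2]>.15]
c,d=sl.mean(0),np.linalg.svd(sl-sl.mean(0))[2]; print('sleeve dir',d[0],'normal',d[2],c)
# head rails: lip tops z
Hd=P[0:85,215:295].reshape(-1,3);c2=C[0:85,215:295].reshape(-1,3);k=(Hd[:,2]>.222)&(Hd[:,2]<.26)
S2=Hd[k];r=cv2.minAreaRect((S2[:,:2]*1000).astype(np.float32));print('head',k.sum(),r);print(np.histogram(S2[:,2],bins=np.arange(.222,.26,.002)))
for yaw in (74,75,76):
    a=np.radians(yaw);h=np.array([np.cos(a),np.sin(a),0]);nn=np.array([-h[1],h[0],0]);u=.5*h+[0,0,.866];fr=.866*h+np.array([0,0,-.5])
    B=np.stack([fr,nn,u]); 
    q=(S)@B.T; fc=q[q[:,0]<np.percentile(q[:,0],60)+.003]
    print(yaw,'collar front',np.percentile(q[:,0],[2,25,50,75,98]).round(4),'lat',np.percentile(q[:,1],[1,99]).round(4),'u',np.percentile(q[:,2],[1,99]).round(4))
    qs=sl@B.T; print('  sleeve front',np.median(qs[:,0]).round(4),'lat',np.percentile(qs[:,1],[2,98]).round(4))
    qh=S2@np.stack([h,nn,[0,0,1]]).T; print('  head lat',np.percentile(qh[:,1],[1,99]).round(4),'h',np.percentile(qh[:,0],[1,99]).round(4))
T=P[100:215,300:385].reshape(-1,3);T=T[(T[:,2]>.145)&(T[:,2]<.17)];print('tumbler rim',cv2.minEnclosingCircle((T[:,:2]*1000).astype(np.float32)))
```

```text
[ 236  156   38   46 1056] [253.83712121 185.56818182]
sleeve dir [0.12494408 0.48338145 0.86644755] normal [ 0.23958545  0.8327476  -0.49912949] [0.4900263  0.19257846 0.18870296]
head 5283 ((501.3674621582031, 238.9406280517578), (84.90689086914062, 55.94015121459961), 74.49822235107422)
(array([   1,   67,  139,  607, 2077,  139,  147,  140,  152,  531, 1283,
          0,    0,    0,    0,    0,    0,    0,    0]), array([0.222, 0.224, 0.226, 0.228, 0.23 , 0.232, 0.234, 0.236, 0.238,
       0.24 , 0.242, 0.244, 0.246, 0.248, 0.25 , 0.252, 0.254, 0.256,
       0.258, 0.26 ]))
74 collar front [nan nan nan nan nan] lat [nan nan] u [nan nan]
  sleeve front 0.1829 lat [-0.4273 -0.4086]
  head lat [-0.4419 -0.3909] h [0.3266 0.4084]
75 collar front [nan nan nan nan nan] lat [nan nan] u [nan nan]
  sleeve front 0.1766 lat [-0.4328 -0.4141]
  head lat [-0.448  -0.3966] h [0.3192 0.4011]
76 collar front [nan nan nan nan nan] lat [nan nan] u [nan nan]
  sleeve front 0.1702 lat [-0.4382 -0.4195]
  head lat [-0.4541 -0.4022] h [0.3116 0.3937]
tumbler rim ((589.212158203125, 184.54263305664062), 35.666725158691406)
```

Run:
```python
from h import *
f=load('w2');P=cloud(f);C=f['color'].astype(int)
m=(C.max(2)<40);m[:,:225]=0;m[:,285:]=0;m[:145]=0;m[212:]=0
n,l,st,ce=cv2.connectedComponentsWithStats(m.astype(np.uint8)); i=1+st[1:,4].argmax()
S=P[l==i]; S=S[~np.isnan(S[:,0])]; S=S[S[:,2]>.08]; print(len(S))
a=np.radians(75);h=np.array([np.cos(a),np.sin(a),0]);nn=np.array([-h[1],h[0],0]);u=.5*h+[0,0,.8660254];fr=.8660254*h+np.array([0,0,-.5])
B=np.stack([fr,nn,u]);c0=np.array([.479,.169,.122])
q=(S-c0)@B.T*1000
print(np.percentile(q,[1,10,25,50,75,90,99],axis=0).round(1))
F=q[abs(q[:,0]-np.median(q[:,0]))<2.5]; print(len(F),np.percentile(F,[1,50,99],axis=0).round(1))
sl=P[90:150,246:268].reshape(-1,3); sl=sl[sl[:,2]>.15]; print('sleeve',np.percentile((sl-c0)@B.T*1000,[2,50,98],axis=0).round(1))
b=P[140:215,222:240].reshape(-1,3);cc=C[140:215,222:240].reshape(-1,3); qb=(b-c0)@B.T*1000; k=(qb[:,1]>18)&(qb[:,1]<32)&(abs(qb[:,0])<30)&(abs(qb[:,2])<30);print('button?',k.sum(), qb[k].mean(0) if k.any() else '')
```

```text
1055
[[-17.6 -20.6 -12.3]
 [-16.9 -17.1  -9.1]
 [-16.5 -11.3  -3.7]
 [-16.   -2.2   5.1]
 [-15.6   7.6  13.5]
 [-15.2  12.8  18.3]
 [  5.   15.2  21.4]]
1020 [[-17.6 -20.6 -12.3]
 [-16.1  -2.2   4.6]
 [-14.6  15.2  19.8]]
sleeve [[-12.6 -13.9  43.4]
 [-11.1  -4.8  71. ]
 [ -9.8   4.8  95.7]]
button? 79 [-2.15713127 20.37513342  6.78896874]
```

Run:
```python
from h import *
a=np.radians(75);h=np.array([np.cos(a),np.sin(a),0]);nn=np.array([-h[1],h[0],0]);u=.5*h+[0,0,.8660254];fr=.8660254*h+np.array([0,0,-.5])
c=np.array([.479,.169,.122])+.003*fr-.0025*nn+.0045*u; print(c)
t=tilt(75,45); delta(c+.001*nn+t.apply([0,0,.019]),t)
r=pose()[1]; print('u in tool',t.inv().apply(u), 'from now',r.inv().apply(u))
```

```text
[0.48266959 0.17303583 0.12439711]
delta mm [  3.6   2.8 137.3] deg [ 0.32 -0.12 -0.07]
u in tool [ 9.65925824e-01  9.58339318e-17 -2.58819042e-01] from now [ 9.66446678e-01  2.14216147e-04 -2.56867216e-01]
```

>>> {"op": "play_rows", "data": {
  "steps": [0.0036,0.0028,0,0,0,0,0.066,0.0036,0.0028,0.03,0,0,0,0.066,0.0036,0.0028,0.06,0,0,0,0.066,0.0036,0.0028,0.085,0,0,0,0.066,0.0036,0.0028,0.1,0,0,0,0.066,0.0036,0.0028,0.1,0,0,0,0.066,0.0036,0.0028,0.1,0,0,0,0.066]
}}

```text
time: 2.62
position: [0.4809, 0.1547, 0.1405]
eef_rot: [3.13, -0.785, 1.309]
force: [0.5, -0.6, 0.5]
width: 0.0666
finger_force: 0.0
```

Run:
```python
from h import *
a=np.radians(75);nn=np.array([-np.sin(a),np.cos(a),0])
c=np.array([.4827,.1730,.1244])
t=tilt(75,45); delta(c+.001*nn+t.apply([0,0,.019]),t)
f=grab('wrist','w3')
```

```text
delta mm [ 1.4 -4.4 43.1] deg [ 0.66 -0.    0.01]
```

View pics/w3.png

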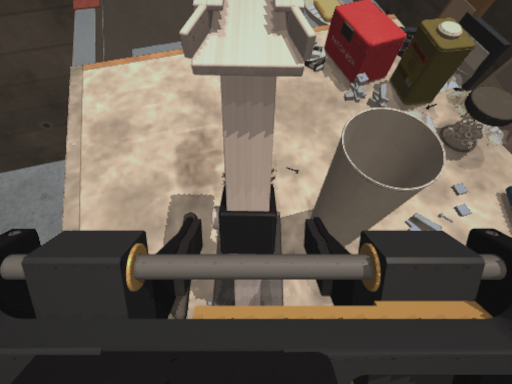

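The collar (218–278 px) sits about 3 mm left of the tool's centre plane, which agrees with the numbers. Now advancing.

>>> {"op": "play_rows", "data": {
  "steps": [0.0014,-0.0042,0,-0.0,0,0,0.066,0.0014,-0.0042,0.015,0,0,0,0.066,0.0014,-0.0042,0.03,0,0,0,0.066,0.0014,-0.0042,0.042,0,0,0,0.066,0.0014,-0.0042,0.042,0,0,0,0.066,0.0014,-0.0042,0.042,0,0,0,0.066]
}}

```text
time: 3.17
position: [0.4848, 0.1861, 0.112]
eef_rot: [3.129, -0.785, 1.311]
force: [-0.3, 0.3, -0.5]
width: 0.0661
finger_force: 0.0
```

Run:
```python
from h import *
a=np.radians(75);nn=np.array([-np.sin(a),np.cos(a),0])
c=np.array([.4827,.1730,.1244])
t=tilt(75,45); delta(c+.001*nn+t.apply([0,0,.019]),t); print(env.get_obs()['force'])
f=grab('wrist','w4');f=grab('scene','s4')
C=load('w4')['color']; print(C[200:260:10,205:300:6].max(2))
```

```text
delta mm [-0.5  0.4  0.9] deg [0.64 0.01 0.07]
[-0.3350956   0.33688986 -0.5371125 ]
[[186 186 172 182 149 149 150 150 149 151 156 158 155 155 203 199]
 [123 130 190 190 149 149 150 151 149 151 155 157 156 154 202 200]
 [122 133 204  41 147 149 150 156 149 151 159 156 159 153 181 198]
 [135 165 203  20 149 151 156 157 155 157 158 160 158 155  50 199]
 [135 169 110  32 141 154 157 157 154 157 158 160 159 100  31 137]
 [130 196  99  51  48  47  49  50  50  50  51  51  51  52  56 113]]
```

Well positioned. Closing the fingers now.

>>> {"op": "play_rows", "data": {
  "newtons": 25,
  "steps": [0,0,0,0,0,0,0.04,0,0,0,0,0,0,0.036,0,0,0,0,0,0,0.03,0,0,0,0,0,0,0.03,0,0,0,0,0,0,0.03,0,0,0,0,0,0,0.03]
}}

```text
time: 3.77
position: [0.4855, 0.1863, 0.1115]
eef_rot: [3.128, -0.785, 1.31]
force: [3.8, 1.7, -4.8]
width: 0.0393
finger_force: 25.0
```

Width is 39.3 mm, so the button is fully in. Sliding down along the mast (tool −0.966, 0, +0.259).

>>> {"op": "play_rows", "data": {
  "newtons": 30,
  "steps": [-0.002,0,0.0005,0,0,0,0.03,-0.006,0,0.0016,0,0,0,0.03,-0.011,0,0.003,0,0,0,0.03,-0.017,0,0.0045,0,0,0,0.03,-0.023,0,0.0062,0,0,0,0.03,-0.029,0,0.0078,0,0,0,0.03,-0.0338,0,0.009,0,0,0,0.03,-0.0338,0,0.009,0,0,0,0.03]
}}

```text
time: 4.43
position: [0.4805, 0.1694, 0.0809]
eef_rot: [3.13, -0.786, 1.309]
force: [2.6, -0.1, -4.0]
width: 0.0391
finger_force: 30.0
```

>>> {"op": "play_rows", "data": {
  "steps": [0,0,0,0,0,0,0.03,0,0,0,0,0,0,0.03]
}}

```text
time: 4.6
position: [0.4805, 0.1694, 0.0809]
eef_rot: [3.129, -0.784, 1.31]
force: [5.0, 1.4, -8.0]
width: 0.0391
finger_force: 30.0
```

Run:
```python
from h import *
p,r=pose(); a=np.radians(75);h=np.array([np.cos(a),np.sin(a),0]);u=.5*h+[0,0,.866]
d=p-np.array([.4855,.1863,.1115]); print(d*1000, d@u*1000, env.get_obs()['width'])
P0=cloud(load('w4'));f=grab('wrist','w5');P1=cloud(f)
for P in (P0,P1):
    Q=P[:120,180:330].reshape(-1,3);Q=Q[(Q[:,2]>.18)&(Q[:,2]<.26)&(Q[:,0]<.56)]; z=np.histogram(Q[:,2],bins=np.arange(.18,.26,.001)); print({round(float(b),3):int(n) for n,b in zip(*z) if n>300})
```

```text
[ -4.96879151 -16.94416618 -30.57878085] -35.3076370081375 0.03908342183345384
{0.225: 330, 0.226: 435, 0.227: 421, 0.228: 477, 0.229: 1581, 0.23: 5944, 0.231: 433}
{0.195: 416, 0.196: 443, 0.197: 439, 0.198: 653, 0.199: 5696, 0.2: 1770}
```

>>> {"op": "play_rows", "data": {
  "steps": [0,0,0,0,0,0,0.066,0,0,0,0,0,0,0.066,0,0,0,0,0,0,0.066,0,0,0,0,0,0,0.066]
}}

```text
time: 4.98
position: [0.4804, 0.1699, 0.0815]
eef_rot: [3.129, -0.785, 1.311]
force: [-0.5, 0.8, 0.3]
width: 0.0584
finger_force: 0.0
```

>>> {"op": "play_rows", "data": {
  "newtons": 3,
  "steps": [0,0,0,0,0,0,0.04,0,0,0,0,0,0,0.04,0,0,0,0,0,0,0.04,0,0,0,0,0,0,0.04]
}}

```text
time: 5.32
position: [0.48, 0.1699, 0.0812]
eef_rot: [3.13, -0.785, 1.311]
force: [-4.7, -0.0, 1.6]
width: 0.0465
finger_force: 2.0
```

>>> {"op": "play_rows", "data": {
  "steps": [0,0,0,0,0,0,0.04,0,0,0,0,0,0,0.04,0,0,0,0,0,0,0.04]
}}

```text
time: 5.57
position: [0.4794, 0.1702, 0.081]
eef_rot: [3.131, -0.785, 1.311]
force: [-5.5, -0.2, 2.1]
width: 0.0425
finger_force: 3.0
```

>>> {"op": "play_rows", "data": {
  "steps": [0,0,0,0,0,0,0.072,0,0,0,0,0,0,0.072,0,0,0,0,0,0,0.072,0,0,0,0,0,0,0.072]
}}

```text
time: 5.9
position: [0.481, 0.1694, 0.0814]
eef_rot: [3.128, -0.785, 1.311]
force: [-0.1, -0.5, -0.2]
width: 0.0613
finger_force: 0.0
```

>>> {"op": "play_rows", "data": {
  "steps": [0,0,-0.03,0,0,0,0.072,0,0,-0.06,0,0,0,0.072,0,0,-0.1,0,0,0,0.072,0,0,-0.14,0,0,0,0.072,0,0,-0.16,0,0,0,0.072,0,0,-0.16,0,0,0,0.072]
}}

```text
time: 6.4
position: [0.4512, 0.0569, 0.1971]
eef_rot: [3.122, -0.783, 1.311]
force: [0.4, -0.9, 0.4]
width: 0.072
finger_force: 0.0
```

Run:
```python
from h import *
print(pose()[0],env.get_obs()['width'])
f=grab('wrist','w6');P=cloud(f);s=grab('scene','s6')
a=np.radians(75);h=np.array([np.cos(a),np.sin(a),0]);nn=np.array([-h[1],h[0],0])
Q=P[:140,160:350].reshape(-1,3);Q=Q[(Q[:,2]>.192)&(Q[:,2]<.22)&(Q[:,0]<.56)]
z=np.histogram(Q[:,2],bins=np.arange(.18,.26,.001)); print({round(float(b),3):int(n) for n,b in zip(*z) if n>100})
q=Q@np.stack([h,nn,[0,0,1]]).T; print('h',np.percentile(q[:,0],[.5,99.5]).round(4),'lat',np.percentile(q[:,1],[.5,99.5]).round(4)); print(cv2.minAreaRect((Q[:,:2]*1000).astype(np.float32)))
i=cv2.imread('pics/s6.png')[190:280,160:250]; j=cv2.imread('pics/w6.png')
cv2.imwrite('pics/c6.png',np.hstack([cv2.resize(i,(384,384),interpolation=2),j[:,80:440]]))
```

```text
[0.45123645 0.05692422 0.19707403] 0.07202890712415672
{0.198: 162, 0.199: 1420, 0.2: 587, 0.21: 147, 0.211: 1046, 0.212: 367}
h [0.3015 0.3867] lat [-0.4482 -0.3952]
((498.5317077636719, 222.91656494140625), (87.52793884277344, 55.8642578125), 71.87625122070312)
```

View pics/c6.png

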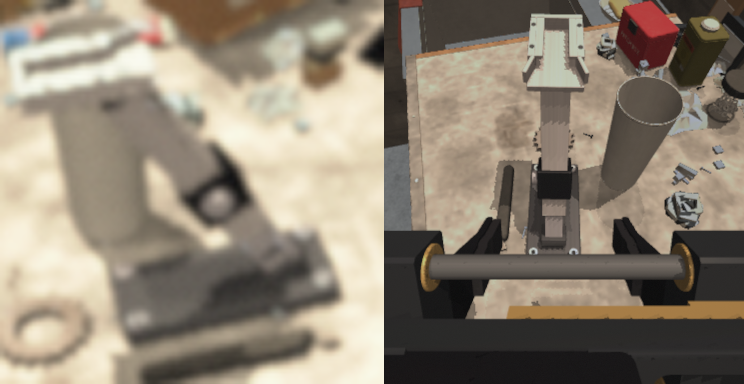

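The stand has dropped one hole (floor at 0.199, i.e. −30.5 mm) and the button is visible on the collar. I'm checking how far it protrudes against the locked start view.

Run:
```python
from h import *
a=np.radians(75);h=np.array([np.cos(a),np.sin(a),0]);nn=np.array([-h[1],h[0],0]);u=.5*h+[0,0,.8660254];fr=.8660254*h+np.array([0,0,-.5]);B=np.stack([fr,nn,u])
c0=np.array([.4827,.1730,.1244])
for tag,c in (('w2',c0),('w6',c0-.0353*u),('scene0',c0),('s4',c0),('s6',c0-.0353*u)):
    P=cloud(load(tag)).reshape(-1,3);P=P[~np.isnan(P[:,0])]; q=(P-c)@B.T*1000
    k=(abs(q[:,0])<8)&(abs(q[:,2])<8)&(q[:,1]>10)&(q[:,1]<34); print(tag,k.sum(),np.percentile(q[k,1],[5,25,50,75,95]).round(1) if k.any() else '')
```

```text
w2 73 [20.8 21.8 22.9 24.  25.1]
w6 64 [20.4 21.5 22.8 23.9 25.1]
scene0 29 [16.6 23.1 26.1 27.6 28.8]
s4 9 [17.9 19.3 21.5 24.  24.3]
s6 29 [17.5 21.8 25.1 25.7 27.9]
```

The button stands out exactly as at the start, so it is locked. Next is the camera, gripped lengthwise (rear face to lens front, 70 mm), because the tall dropper blocks the wide gripper body for a cross grip.

Run:
```python
from h import *
delta([.482,-.243,.22],tilt(7.5,0))
```

```text
delta mm [-183.7  112.1 -218. ] deg [-25.77 -39.94  63.63]
```

>>> {"op": "play_rows", "data": {
  "steps": [-0.02,0.01,-0.04,-2,-3,5,0.087,-0.184,0.112,-0.218,-25.8,-39.9,63.6,0.087,-0.184,0.112,-0.218,-25.8,-39.9,63.6,0.087,-0.184,0.112,-0.218,-25.8,-39.9,63.6,0.087,-0.184,0.112,-0.218,-25.8,-39.9,63.6,0.087,-0.184,0.112,-0.218,-25.8,-39.9,63.6,0.087,-0.184,0.112,-0.218,-25.8,-39.9,63.6,0.087,-0.184,0.112,-0.218,-25.8,-39.9,63.6,0.087]
}}

```text
time: 7.17
position: [0.482, -0.2473, 0.2179]
eef_rot: [-3.044, -0.217, 0.437]
force: [0.2, 0.1, -1.5]
width: 0.0866
finger_force: 0.0
```

Run:
```python
from h import *
print(pose()[0]);delta([.482,-.243,.22],tilt(7.5,0))
```

```text
[ 0.48198566 -0.24734514  0.21791068]
delta mm [ 2.3 -4.1 -1.2] deg [ -7.45 -11.48  18.06]
```

>>> {"op": "play_rows", "data": {
  "steps": [0.0023,-0.004,-0.001,-7.4,-11.4,18,0.087,0.0023,-0.004,-0.001,-7.4,-11.4,18,0.087,0.0023,-0.004,-0.001,-7.4,-11.4,18,0.087,0.0023,-0.004,-0.001,-7.4,-11.4,18,0.087,0.0023,-0.004,-0.001,-7.4,-11.4,18,0.087,0.0023,-0.004,-0.001,-7.4,-11.4,18,0.087]
}}

```text
time: 7.67
position: [0.4823, -0.2369, 0.2198]
eef_rot: [-3.136, -0.004, 0.145]
force: [0.6, 0.2, -0.2]
width: 0.0869
finger_force: 0.0
```

Run:
```python
from h import *
print(pose()[0]);delta([.482,-.243,.22],tilt(7.5,0))
f=grab('wrist','w7');P=cloud(f);Q=P.reshape(-1,3)
b=Q[(Q[:,2]>.0515)&(Q[:,2]<.06)&(abs(Q[:,0]-.483)<.05)&(abs(Q[:,1]+.24)<.06)]
print('body top',len(b),cv2.minAreaRect((b[:,:2]*1000).astype(np.float32)),np.median(b[:,2]))
b=Q[(Q[:,2]>.03)&(Q[:,2]<.06)&(abs(Q[:,0]-.483)<.04)&(abs(Q[:,1]+.24)<.055)]
c=np.array([np.cos(np.radians(97.5)),np.sin(np.radians(97.5))]); l=b[:,:2]@c; print('along',np.percentile(l,[.5,99.5]),'mid pt along',np.array([.4823,-.2446])@c)
d=Q[(Q[:,2]>.05)&(Q[:,2]<.09)]
for n,x,y in (('can',.509,-.336),('drop',.4075,-.235)):
    e=d[np.hypot(d[:,0]-x,d[:,1]-y)<.04]; print(n,len(e),e.min(0).round(3),e.max(0).round(3))
```

```text
[ 0.4822641  -0.23690593  0.21978736]
delta mm [-1.1  6.  -0.2] deg [-0.31 -0.2   0.8 ]
body top 1243 ((483.784423828125, -250.70394897460938), (35.574493408203125, 55.486961364746094), 8.424931526184082) 0.054461174064200424
along [-0.33959633 -0.27020222] mid pt along -0.3054601955997649
can 2970 [ 0.479 -0.37   0.05 ] [ 0.544 -0.304  0.083]
drop 812 [ 0.393 -0.258  0.05 ] [ 0.43  -0.216  0.09 ]
```

View pics/w7.png

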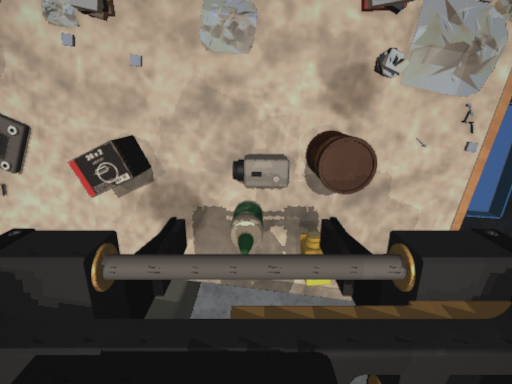

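The camera is at (262,172) with its lens left (the +y side), and the dropper and can are as measured. Aligning and descending.

Run:
```python
from h import *
delta([.4826,-.2428,.11],tilt(8.2,0))
```

```text
delta mm [ -0.4   5.6 110. ] deg [-0.28 -0.21 -0.  ]
```

>>> {"op": "play_rows", "data": {
  "steps": [-0.0004,0.0056,0.02,-0.28,-0.2,0,0.082,-0.0004,0.0056,0.055,-0.28,-0.2,0,0.082,-0.0004,0.0056,0.085,-0.28,-0.2,0,0.082,-0.0004,0.0056,0.108,-0.28,-0.2,0,0.082,-0.0004,0.0056,0.11,-0.28,-0.2,0,0.082,-0.0004,0.0056,0.11,-0.28,-0.2,0,0.082,-0.0004,0.0056,0.11,-0.28,-0.2,0,0.082]
}}

```text
time: 8.3
position: [0.4831, -0.2442, 0.1125]
eef_rot: [3.139, -0.002, 0.14]
force: [1.1, -0.5, -0.1]
width: 0.082
finger_force: 0.0
```

Run:
```python
from h import *
delta([.4826,-.2428,.027],tilt(8.2,0)); print(env.get_obs()['width'])
```

```text
delta mm [-0.5 -1.7 85.5] deg [ 0.13 -0.11 -0.15]
0.08199039614334035
```

>>> {"op": "play_rows", "data": {
  "steps": [-0.0005,-0.0012,0.02,0,0,0,0.082,-0.0005,-0.0012,0.04,0,0,0,0.082,-0.0005,-0.0012,0.055,0,0,0,0.082,-0.0005,-0.0012,0.068,0,0,0,0.082,-0.0005,-0.0012,0.08,0,0,0,0.082,-0.0005,-0.0012,0.085,0,0,0,0.082,-0.0005,-0.0012,0.085,0,0,0,0.082]
}}

```text
time: 8.88
position: [0.482, -0.2428, 0.0262]
eef_rot: [3.14, -0.0, 0.141]
force: [0.2, 0.3, 0.2]
width: 0.0821
finger_force: 0.0
```

>>> {"op": "play_rows", "data": {
  "newtons": 20,
  "steps": [0,0,0,0,0,0,0.075,0,0,0,0,0,0,0.07,0,0,0,0,0,0,0.06,0,0,0,0,0,0,0.06,0,0,0,0,0,0,0.06]
}}

```text
time: 9.3
position: [0.4826, -0.2435, 0.0272]
eef_rot: [3.138, -0.002, 0.14]
force: [-0.3, -2.5, 4.3]
width: 0.0634
finger_force: 20.0
```

Width is 63 mm rather than 70, so I need a look.

Run:
```python
from h import *
grab('wrist','w8');s=grab('scene','s8');t=grab('top','t8')
P=cloud(t)[170:215,295:350]; Q=P.reshape(-1,3)
a=cv2.imread('pics/w8.png')[120:290,120:400]; b=cv2.imread('pics/s8.png')[160:240,280:370]
cv2.imwrite('pics/c8.png',np.hstack([cv2.resize(a,(440,300),interpolation=2),cv2.resize(b,(340,300),interpolation=2)]))
print(env.get_obs()['width'])
```

```text
0.06372151970661921
```

View pics/c8.png

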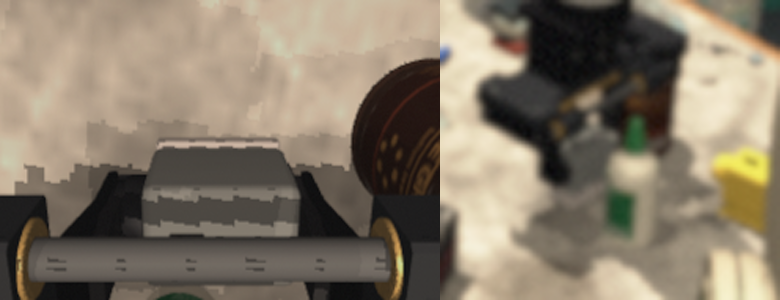

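Run:
```python
from h import *
p,r=pose();f=load('w8');P=cloud(f)
Q=P[195:262,205:315].reshape(-1,3); c=np.array([np.cos(np.radians(98.2)),np.sin(np.radians(98.2)),0]);l=np.array([-c[1],c[0],0])
q=(Q-[p[0],p[1],0])@np.stack([c,l,[0,0,1]]).T*1000
k=(abs(q[:,0])<45)&(abs(q[:,1])<40)&(q[:,2]>8)&(q[:,2]<75); q=q[k];print(len(q))
print(np.percentile(q,[1,10,50,90,99],axis=0).round(1))
for lo in range(10,75,6):
    s=q[(q[:,2]>=lo)&(q[:,2]<lo+6)]
    if len(s)>3: print(lo,len(s),'x',np.percentile(s[:,0],[2,98]).round(1),'y',np.percentile(s[:,1],[2,50,98]).round(1))
# plane normals via top region (rows)
for nm,s in (('side',q[q[:,1]<np.percentile(q[:,1],25)]),('hi',q[q[:,2]>np.percentile(q[:,2],70)])):
    print(nm,np.linalg.svd(s-s.mean(0))[2][2].round(3))
print('wrist pix of rows',[np.nanmedian(P[v,240:280],axis=0).round(3).tolist() for v in range(195,262,6)])
```

```text
5230
[[-34.6 -18.   19.2]
 [-26.3 -17.6  29.2]
 [ -3.2 -14.3  53.1]
 [ 20.2  -3.8  55. ]
 [ 27.7  -1.   55.8]]
16 166 x [-28.1  21.9] y [-17.9 -17.5 -16.8]
22 293 x [-34.4  22.8] y [-17.9 -17.5 -11. ]
28 344 x [-36.5  23.2] y [-18.  -17.4 -10. ]
34 425 x [-35.8  28.6] y [-18.  -17.4 -10. ]
40 444 x [-33.9  28. ] y [-18.  -17.4  -9.5]
46 701 x [-32.4  27.8] y [-18.  -17.2   0.6]
52 2849 x [-30.9  22.7] y [-17.   -9.6  -1.3]
58 8 x [-31.8 -31.5] y [-7.7 -5.8 -4.1]
side [0.002 1.    0.001]
hi [ 0.003 -0.007  1.   ]
wrist pix of rows [[0.5, -0.245, -0.001], [0.498, -0.246, 0.005], [0.501, -0.244, 0.025], [0.5, -0.244, 0.034], [0.5, -0.244, 0.044], [0.5, -0.244, 0.051], [0.498, -0.244, 0.054], [0.495, -0.245, 0.055], [0.491, -0.245, 0.055], [0.487, -0.246, 0.055], [0.516, -0.24, 0.11], [0.515, -0.24, 0.113]]
```

The camera is upright and square in the grip; the front finger likely seats into the lens rim. Lifting gently.

>>> {"op": "play_rows", "data": {
  "newtons": 25,
  "steps": [0,0,0,0,0,0,0.055,0,0,-0.005,0,0,0,0.055,0,0,-0.015,0,0,0,0.055,0,0,-0.03,0,0,0,0.055,0,0,-0.05,0,0,0,0.055,0,0,-0.08,0,0,0,0.055,0,0,-0.11,0,0,0,0.055,0,0,-0.11,0,0,0,0.055]
}}

```text
time: 10.12
position: [0.4847, -0.2431, 0.1426]
eef_rot: [3.135, -0.007, 0.141]
force: [1.9, -0.1, -1.1]
width: 0.0635
finger_force: 25.0
```

```bash
cat >> h.py <<'E'
def held(tag):
    "camera body in tool frame; returns points expressed with axes c(=-tool y),l(=tool x neg?),up rel. TCP"
    p,r=pose();f=grab('wrist',tag);P=cloud(f);Q=P[150:262,195:325].reshape(-1,3)
    q=r.inv().apply(Q[~np.isnan(Q[:,0])]-p)*1000   # tool axes
    k=(abs(q[:,0])<40)&(abs(q[:,1])<40)&(q[:,2]>-33)&(q[:,2]<25);q=q[k]
    top=q[(q[:,2]<np.percentile(q[:,2],15)+3)]
    n=np.linalg.svd(top-top.mean(0))[2][2]
    side=q[(q[:,0]>np.percentile(q[:,0],98)-2)&(q[:,2]>-20)]; m=np.linalg.svd(side-side.mean(0))[2][2]
    print('width',env.get_obs()['width'],'top z',np.median(top[:,2]).round(1),'n',n.round(3),'side x',np.median(side[:,0]).round(1),'n',m.round(3),'side y ext',np.percentile(side[:,1],[1,5,95,99]).round(1),len(top),len(side))
    return q
E
python3 - <<'E'
from h import *
print(pose()[0]); held('w9')
E
```

```text
[ 0.48467246 -0.24306853  0.14263455]
width 0.06396150837644234 top z -27.1 n [ 0.078 -0.004 -0.997] side x 17.5 n [1.    0.001 0.004] side y ext [-23.1 -20.6  26.6  29.3] 3009 1571
```

Run:
```python
from h import *
a=np.radians(75);h=np.array([np.cos(a),np.sin(a),0]);nn=np.array([-h[1],h[0],0]);B=np.stack([h,nn,[0,0,1]])
for tag,dz,dh in (('w6',0,0),('w2',.0305,.0175),('w3',.0305,.0175)):
    P=cloud(load(tag))[:150,150:360].reshape(-1,3)+[0,0,-dz]-dh*h;q=P@B.T*1000
    q=q[(q[:,2]>208)&(q[:,2]<215)&(abs(q[:,1]+421.7)<30)&(q[:,0]>326)&(q[:,0]<380)]
    for s in (1,-1):
        k=q[(s*(q[:,1]+421.7)>6)]
        if len(k)<30: continue
        # outer edge and inner edge per h-bin
        I=[];O=[];X=[]
        for lo in range(328,376,6):
            b=k[(k[:,0]>=lo)&(k[:,0]<lo+6),1]
            if len(b)>4: X.append(lo+3);I.append(np.percentile(b,5 if s>0 else 95));O.append(np.percentile(b,95 if s>0 else 5))
        print(tag,s,len(k),'z',np.median(k[:,2]).round(1),'in',np.median(I).round(1),'out',np.median(O).round(1),'slopes deg',[np.degrees(np.polyfit(X,y,1)[0]).round(2) for y in (I,O)] if len(X)>3 else '')
delta([.4755,.1454,.29],tilt(-15,0))
```

```text
w6 1 580 z 211.7 in -410.6 out -398.6 slopes deg [np.float64(-1.02), np.float64(-0.83)]
w6 -1 569 z 211.7 in -434.8 out -446.8 slopes deg [np.float64(-0.1), np.float64(-1.73)]
w2 1 684 z 211.8 in -411.1 out -399.1 slopes deg [np.float64(-0.93), np.float64(-1.26)]
w2 -1 662 z 211.9 in -435.0 out -447.1 slopes deg [np.float64(-1.59), np.float64(-1.15)]
w3 1 273 z 211.5 in -411.0 out -398.4 slopes deg 
w3 -1 263 z 211.6 in -434.6 out -446.5 slopes deg 
delta mm [  47.3 -384.8 -151.8] deg [ 0.22 -0.34 23.08]
```

Rails give track yaw ≈74°, seat ≈ (0.500, 0.232, 0.1997). Moving to hover in front of the mouth.

>>> {"op": "play_rows", "data": {
  "steps": [0.0,-0.01,-0.03,0,0,0,0.055,0.02,-0.03,-0.065,0,0,4,0.055,0.047,-0.385,-0.152,0.2,-0.3,24,0.055,0.047,-0.385,-0.152,0.2,-0.3,24,0.055,0.047,-0.385,-0.152,0.2,-0.3,24,0.055,0.047,-0.385,-0.152,0.2,-0.3,24,0.055,0.047,-0.385,-0.152,0.2,-0.3,24,0.055,0.047,-0.385,-0.152,0.2,-0.3,24,0.055]
}}

```text
time: 10.83
position: [0.4802, 0.0315, 0.2584]
eef_rot: [-3.141, 0.006, -0.278]
force: [1.0, -0.2, -1.4]
width: 0.0637
finger_force: 25.0
```

Run:
```python
from h import *
print(pose()[0],env.get_obs()['joints'].round(2));delta([.4751,.1456,.29],tilt(-16,0))
```

```text
[0.48015453 0.03153819 0.25837861] [ 0.46  0.04 -0.62  1.74  0.02  1.38 -2.02]
delta mm [ -36.4 -108.3  -31.4] deg [-0.01  0.35  0.07]
```

>>> {"op": "play_rows", "data": {
  "steps": [-0.03,-0.033,-0.03,0,0.3,0,0.055,-0.036,-0.07,-0.031,0,0.3,0,0.055,-0.036,-0.1,-0.031,0,0.3,0,0.055,-0.036,-0.108,-0.031,0,0.3,0,0.055,-0.036,-0.108,-0.031,0,0.3,0,0.055,-0.036,-0.108,-0.031,0,0.3,0,0.055]
}}

```text
time: 11.33
position: [0.4761, 0.1429, 0.2889]
eef_rot: [3.141, 0.001, -0.277]
force: [-0.3, -0.5, -1.7]
width: 0.0636
finger_force: 25.0
```

Run:
```python
from h import *
p,r=pose();print(p)
S=np.array([.4999,.2321,.1997]);g=np.array([np.cos(np.radians(74)),np.sin(np.radians(74)),0])
q=held('w10')
# head seen now
P=cloud(load('w10'));Q=P.reshape(-1,3);n=np.array([-g[1],g[0],0]);w=(Q-S)@np.stack([g,n,[0,0,1]]).T*1000
k=(abs(w[:,0])<60)&(abs(w[:,1])<35)&(abs(w[:,2]-6)<12);print('head pts',k.sum(),np.percentile(w[k],[1,50,99],axis=0).round(1) if k.any() else '')
delta(S-.078*g+[0,0,.0015+.0279],tilt(-16,0))
```

```text
[0.47609152 0.14289875 0.2889166 ]
width 0.06363929853316234 top z -27.2 n [ 0.074 -0.002 -0.997] side x 17.3 n [1.    0.001 0.003] side y ext [-23.3 -20.9  26.6  29. ] 3024 1555
head pts 5189 [[-50.3 -25.2  -2.8]
 [ -6.8  -0.2   1.6]
 [ 33.9  23.9  13.4]]
delta mm [ -2.1 -15.2  59.9] deg [0.02 0.06 0.01]
```

View pics/w10.png

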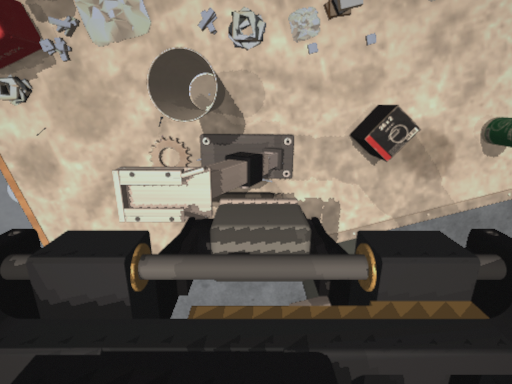

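The view shows the head at (165,192), with its open mouth facing the held camera at (260,235). I'm refining the lateral and yaw offset from this same image.

Run:
```python
from h import *
p,r=pose();f=load('w10');P=cloud(f)[140:235,100:235].reshape(-1,3);P=P[~np.isnan(P[:,0])]
q=r.inv().apply(P-p)*1000; wz=P[:,2]*1000
k=(wz>208)&(wz<215.5);q=q[k]; X=-q[:,1];Y=q[:,0]  # X forward, Y = right(+tool x)
print(np.percentile(X,[1,99]),np.percentile(Y,[1,99]),np.median(wz[k]))
fx0=np.percentile(X,99.5)
for s,(a,b) in (('far/right',(2,30)),('near/left',(-32,-4))):
    R_=[]
    for lo in np.arange(fx0-58,fx0-12,6):
        m=(X>=lo)&(X<lo+6)&(Y>a)&(Y<b)
        if m.sum()>4: R_.append((lo+3,*np.percentile(Y[m],[4,96])))
    R_=np.array(R_); print(s,R_.round(1).tolist()); print(np.degrees(np.polyfit(R_[:,0],R_[:,1],1)[0]),np.degrees(np.polyfit(R_[:,0],R_[:,2],1)[0]))
print('floor',np.median(P[(P[:,2]>.190)&(P[:,2]<.205),2]))
```

```text
[ 49.66240036 127.70561449] [-26.05425291  23.40294084] 211.69239761969857
far/right [[73.0, 9.8, 22.6], [79.0, 9.3, 22.7], [85.0, 9.4, 22.7], [91.0, 10.3, 22.6], [97.0, 10.7, 22.8], [103.0, 10.5, 22.7], [109.0, 10.5, 22.9], [115.0, 10.5, 22.8]]
1.7309772551188014 0.2925770211730853
near/left [[73.0, -26.8, -14.0], [79.0, -25.8, -14.0], [85.0, -25.9, -14.0], [91.0, -25.8, -14.0], [97.0, -25.7, -14.2], [103.0, -26.0, -13.6], [109.0, -25.8, -13.4], [115.0, -25.9, -13.6]]
0.7305586589759991 0.7538815259688244
floor 0.1998269323528915
```

>>> {"op": "play_rows", "data": {
  "steps": [-0.0012,-0.012,0.01,0,0,0.4,0.055,-0.0012,-0.012,0.03,0,0,0.4,0.055,-0.0012,-0.012,0.045,0,0,0.4,0.055,-0.0012,-0.012,0.055,0,0,0.4,0.055,-0.0012,-0.012,0.0595,0,0,0.4,0.055,-0.0012,-0.012,0.0595,0,0,0.4,0.055,-0.0012,-0.012,0.0595,0,0,0.4,0.055]
}}

```text
time: 11.97
position: [0.4791, 0.1546, 0.2309]
eef_rot: [-3.141, -0.001, -0.286]
force: [-0.2, 0.1, -2.1]
width: 0.0639
finger_force: 25.0
```

Run:
```python
from h import *
p,r=pose();print(p,env.get_obs()['eef_rot'],env.get_obs()['force'])
f=grab('wrist','w11');A=cloud(f);P=A[:,40:240].reshape(-1,3);P=P[~np.isnan(P[:,0])]
q=r.inv().apply(P-p)*1000; wz=P[:,2]*1000
k=(wz>208)&(wz<215.5)&(abs(q[:,0])<40)&(q[:,1]<-25)&(q[:,1]>-130);q=q[k];X=-q[:,1];Y=q[:,0];fx0=np.percentile(X,99.5);print('far',fx0,'z',np.median(wz[k]))
for a,b in ((2,30),(-32,-4)):
    R_=[]
    for lo in np.arange(fx0-58,fx0-12,6):
        m=(X>=lo)&(X<lo+6)&(Y>a)&(Y<b)
        if m.sum()>4: R_.append((lo+3,*np.percentile(Y[m],[4,96])))
    print(np.round(R_,1).tolist())
held('w12')
i=cv2.imread('pics/w11.png')[130:280,120:340];cv2.imwrite('pics/c11.png',cv2.resize(i,(770,525),interpolation=2))
```

```text
[0.47908746 0.15456632 0.23087537] [-3.14071784e+00 -9.62901028e-04 -2.86110019e-01] [-0.17915134  0.05942872 -2.05518233]
far 114.84715462130048 z 211.68860364571825
[[59.8, 10.4, 23.0], [65.8, 10.5, 23.0], [71.8, 10.6, 23.0], [77.8, 10.5, 23.0], [83.8, 10.5, 22.9], [89.8, 10.5, 22.9], [95.8, 10.5, 22.9], [101.8, 10.9, 22.8]]
[[59.8, -16.4, -13.1], [65.8, -21.1, -13.5], [71.8, -25.3, -13.6], [77.8, -26.1, -14.0]]
width 0.06405202451418839 top z -27.1 n [ 0.075 -0.004 -0.997] side x 17.3 n [-0.997 -0.03   0.068] side y ext [-38.2 -23.9  26.3  29. ] 3011 1634
```

View pics/c11.png

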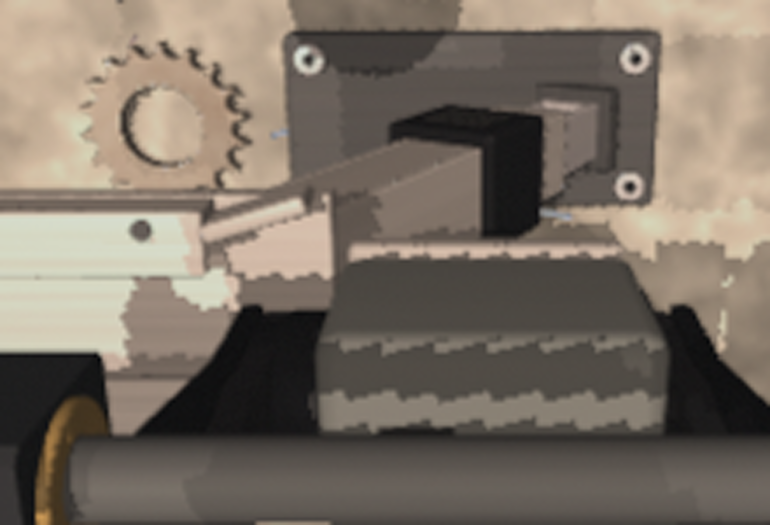

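Rails are parallel to the tool now. Correcting −0.7 mm laterally and 1.7 mm down, then entering.

>>> {"op": "play_rows", "data": {
  "steps": [-0.0007,0,0.0017,0,0,0,0.055,-0.0007,-0.008,0.0017,0,0,0,0.055,-0.0007,-0.016,0.0017,0,0,0,0.055,-0.0007,-0.024,0.0017,0,0,0,0.055,-0.0007,-0.032,0.0017,0,0,0,0.055,-0.0007,-0.04,0.0017,0,0,0,0.055,-0.0007,-0.044,0.0017,0,0,0,0.055,-0.0007,-0.044,0.0017,0,0,0,0.055]
}}

```text
time: 12.73
position: [0.4905, 0.1989, 0.2286]
eef_rot: [-3.14, 0.0, -0.283]
force: [0.5, -0.0, -1.0]
width: 0.064
finger_force: 25.0
```

```bash
cat > chk.py <<'E'
from h import *
import sys
p,r=pose();print(p,env.get_obs()['eef_rot'].round(4),env.get_obs()['force'].round(1),env.get_obs()['moment'].round(2))
q0=held(sys.argv[1])
A=cloud(load(sys.argv[1]));P=A[:,20:240].reshape(-1,3);P=P[~np.isnan(P[:,0])]
q=r.inv().apply(P-p)*1000; wz=P[:,2]*1000
k=(wz>206)&(wz<216)&(abs(q[:,0])<40)&(q[:,1]<-15)&(q[:,1]>-130);q=q[k];X=-q[:,1];Y=q[:,0];fx0=np.percentile(X,99.5);print('far',fx0.round(1),'lip z',np.median(wz[k]).round(1))
R_=[(lo+3,*np.percentile(Y[(X>=lo)&(X<lo+6)&(Y>2)&(Y<30)],[4,96])) for lo in np.arange(fx0-58,fx0-12,6) if ((X>=lo)&(X<lo+6)&(Y>2)&(Y<30)).sum()>4]
print(np.round(R_,1).tolist())
E
python3 chk.py w13
```

```text
[0.49049782 0.19893775 0.22862457] [-3.1401  0.     -0.2835] [ 0.5 -0.  -1. ] [0.02 0.02 0.04]
width 0.06386869884592461 top z -27.1 n [ 0.073 -0.003 -0.997] side x 24.4 n [-0.99   0.029  0.14 ] side y ext [-39.5 -37.2  10.8  12.2] 3031 459
far 69.2 lip z 211.6
[[14.2, 15.3, 24.7], [20.2, 14.9, 24.8], [26.2, 12.5, 24.7], [32.2, 12.1, 24.7], [38.2, 12.0, 24.6], [44.2, 12.0, 24.7], [50.2, 12.2, 24.6], [56.2, 12.0, 24.7]]
```

Entered about 15 mm without contact force. Continuing with a +0.7 mm lateral correction.

>>> {"op": "play_rows", "data": {
  "steps": [0.0007,-0.002,0,0,0,0,0.055,0.0007,-0.008,0,0,0,0,0.055,0.0007,-0.014,0,0,0,0,0.055,0.0007,-0.02,0,0,0,0,0.055,0.0007,-0.026,0,0,0,0,0.055,0.0007,-0.032,0,0,0,0,0.055,0.0007,-0.036,0,0,0,0,0.055,0.0007,-0.036,0,0,0,0,0.055]
}}

```text
time: 13.45
position: [0.5013, 0.233, 0.2287]
eef_rot: [-3.14, -0.0, -0.284]
force: [-0.2, 0.3, -1.6]
width: 0.0635
finger_force: 25.0
```

```bash
python3 chk.py w14
```

```text
[0.50128629 0.23304477 0.22871961] [-3.1402e+00 -2.0000e-04 -2.8390e-01] [-0.2  0.3 -1.6] [0.   0.   0.02]
width 0.06393048570365274 top z -27.1 n [ 0.075 -0.003 -0.997] side x 23.5 n [-0.991 -0.002  0.137] side y ext [-32.8 -30.1  37.2  39.4] 3027 626
far 33.7 lip z 211.6
[[14.7, 15.0, 23.8], [20.7, 14.6, 23.9]]
```

>>> {"op": "play_rows", "data": {
  "steps": [0,-0.0015,0,0,0,0,0.055,0,-0.003,0,0,0,0,0.055,0,-0.004,0,0,0,0,0.055,0,-0.005,0,0,0,0,0.055,0,-0.0055,0,0,0,0,0.055,0,-0.0055,0,0,0,0,0.055]
}}

```text
time: 14.0
position: [0.5027, 0.2355, 0.2286]
eef_rot: [3.14, -0.0, -0.286]
force: [-3.0, -5.6, 1.2]
width: 0.0638
finger_force: 25.0
```

>>> {"op": "play_rows", "data": {
  "steps": [0,-0.001,0,0,0,0,0.055,0,-0.002,0,0,0,0,0.055,0,-0.002,0,0,0,0,0.055,0,-0.002,0,0,0,0,0.055]
}}

```text
time: 14.33
position: [0.5029, 0.2357, 0.2284]
eef_rot: [3.136, 0.0, -0.287]
force: [-6.0, -11.9, 3.5]
width: 0.0638
finger_force: 25.0
```

```bash
python3 chk.py w15
```

```text
[0.50293558 0.23568268 0.22835931] [ 3.1361e+00  3.0000e-04 -2.8750e-01] [ -6.  -11.9   3.5] [-2.88  1.49  0.19]
width 0.0638300967408029 top z -27.1 n [ 0.08  -0.004 -0.997] side x 22.6 n [-0.991 -0.004  0.13 ] side y ext [-29.9 -27.3  36.7  39.4] 3048 619
far 31.0 lip z 211.5
[[18.0, 14.9, 23.0]]
```

A hard stop with the force rising to 13 N. Releasing, then one confirming push with the rear finger.

>>> {"op": "play_rows", "data": {
  "steps": [0,0.002,0,0,0,0,0.055,0,0.002,0,0,0,0,0.08,0,0.002,0,0,0,0,0.08,0,0.002,0,0,0,0,0.08,0,0.002,0,0,0,0,0.08]
}}

```text
time: 14.8
position: [0.503, 0.2376, 0.229]
eef_rot: [-3.14, -0.001, -0.285]
force: [0.6, -0.7, 0.0]
width: 0.0783
finger_force: 0.0
```

```bash
python3 chk.py w16
```

```text
[0.50297373 0.2376057  0.22901437] [-3.140e+00 -9.000e-04 -2.848e-01] [ 0.6 -0.7  0. ] [ 0.06  0.1  -0.06]
width 0.0786647237743814 top z -25.5 n [ 0.068  0.    -0.998] side x 23.1 n [-0.993 -0.005  0.118] side y ext [-27.9 -25.3  35.4  39.5] 3062 575
far 29.0 lip z 211.6
[[16.0, 15.6, 23.6]]
```

>>> {"op": "play_rows", "data": {
  "steps": [0,-0.003,0,0,0,0,0.08,0,-0.005,0,0,0,0,0.08,0,-0.007,0,0,0,0,0.08,0,-0.0085,0,0,0,0,0.08,0,-0.01,0,0,0,0,0.08,0,-0.01,0,0,0,0,0.08]
}}

```text
time: 15.35
position: [0.5053, 0.2436, 0.2287]
eef_rot: [3.136, 0.0, -0.287]
force: [-7.3, -13.2, 10.9]
width: 0.0803
finger_force: 7.6
```

```bash
python3 chk.py w17
```

```text
[0.50528199 0.24355012 0.22871894] [ 3.1358e+00  1.0000e-04 -2.8750e-01] [ -7.3 -13.2  10.9] [-3.3   1.78 -0.07]
width 0.08017634257322603 top z -25.7 n [ 0.069  0.001 -0.998] side x 22.7 n [-0.988  0.002  0.155] side y ext [-21.9 -19.2  35.8  38.2] 2973 543
far 22.8 lip z 211.6
[]
```

The distance from pad to head end is unchanged (62.9 mm) under 15 N, so the camera is home. Backing off and lifting clear.

>>> {"op": "play_rows", "data": {
  "steps": [0,0.005,0,0,0,0,0.084,0,0.005,0,0,0,0,0.084,0,0.005,0,0,0,0,0.084,0,0.005,-0.01,0,0,0,0.084,0,0.005,-0.03,0,0,0,0.084,0,0.005,-0.06,0,0,0,0.084,0,0.005,-0.09,0,0,0,0.084,0,0.005,-0.1,0,0,0,0.084]
}}

```text
time: 16.07
position: [0.5049, 0.2432, 0.3339]
eef_rot: [-3.137, -0.005, -0.284]
force: [0.7, -0.2, 0.4]
width: 0.084
finger_force: 0.0
```

>>> {"op": "play_rows", "data": {
  "steps": [0,0.1,0,0,0,0,0.084,0,0.1,0,0,0,0,0.084,0,0.1,0,0,0,0,0.084,0,0.1,0,0,0,0,0.084]
}}

```text
time: 16.4
position: [0.4761, 0.1418, 0.3295]
eef_rot: [3.141, -0.002, -0.291]
force: [0.7, -0.1, 1.0]
width: 0.0841
finger_force: 0.0
```

Run:
```python
from h import *
print(pose()[0],env.get_obs()['force'])
g=np.array([np.cos(np.radians(73.8)),np.sin(np.radians(73.8)),0]);n=np.array([-g[1],g[0],0]);S=np.array([.4999,.2321,.1997])
f=grab('wrist','w18');P=cloud(f).reshape(-1,3);w=(P-S)@np.stack([g,n,[0,0,1]]).T*1000
k=(w[:,2]>52)&(w[:,2]<58)&(abs(w[:,1])<25)&(abs(w[:,0])<60);print('top',k.sum(),np.percentile(w[k],[1,50,99],axis=0).round(1))
k=(w[:,2]>9)&(w[:,2]<14)&(abs(w[:,1])<30)&(abs(w[:,0])<60);print('lips',np.percentile(w[k],[1,50,99],axis=0).round(1))
a=cv2.imread('pics/w18.png');grab('top','t18');b=cv2.imread('pics/t18.png')
cv2.imwrite('pics/c18.png',np.hstack([cv2.resize(a[20:260,60:320],(400,370)),cv2.resize(b[140:245,130:380],(400,370),interpolation=2)]))
```

```text
[0.47614466 0.14184013 0.32947256] [ 0.68905931 -0.05458298  0.95252263]
top 2170 [[-26.  -18.8  52.4]
 [  0.3  -2.8  54.9]
 [ 27.4  15.2  57. ]]
lips [[-46.5 -26.7   9.2]
 [-10.8 -20.9  12. ]
 [ 34.1  25.9  13.6]]
```

View pics/c18.png

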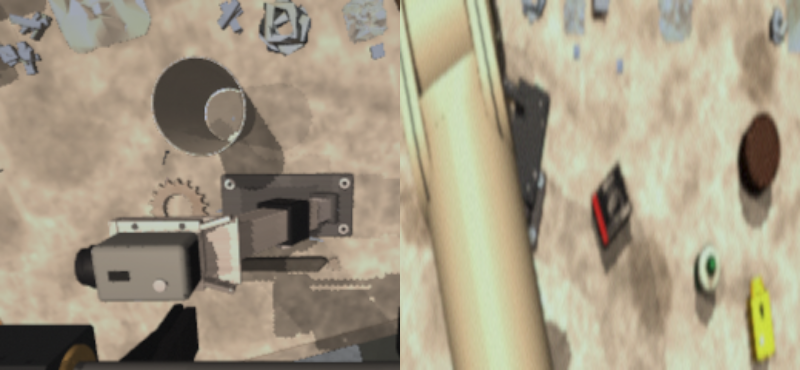

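The camera is seated in the track with its body centred 0.5 mm from the seat, lens past the stop. The bystanders are undisturbed and the gripper is clear.

```bash
python3 -c "
from station import env
print(env.job_done())"
```

```text
the job is handed in; nothing more can be done
None
```

The job is handed in: the sleeve is one hole lower with its button sprung out and locked, the camera is home against the stop, and the gripper has let go and is clear of everything (about 16.5 s used).

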